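Reset the spray-air valve on the pottery bench

TASK

The slender unfired vase stands in the way of the valve's crank handle: pick it up, stand it upright on the square plywood board (set down, not dropped) and let go of it. Then turn the valve fully closed, clockwise to its stop, and from the stop open it again by exactly two turns. Finish still gripping the upright crank handle and keep it there, for the valve creeps shut if let go; leave the bowl, the lidded jar and the brush where they are.

Things in the scene. Friction and masses are not known exactly. Their poses are not given: they have to be found in the camera images.
- valve: Brass air valve fixed to the bench on a dark steel plate 200 x 60 x 10 mm (long side along x). Origin on the bench under the vertical stem; z up; +x towards the ribbed hose barb (outlet), -x towards the thicker inlet elbow. Below the wheel all is within 26 mm of the stem axis, apart from the plate and the pipes along x (up to 55 mm high).
- wheel_center (a point): Centre of the level grey hand wheel, on the stem axis, 95 mm above the bench. Rim 92 mm across, its top at 101 mm, hub nut top at 108 mm; a flat crank arm 16 mm wide runs from the hub out beyond the rim and carries the handle 72 mm from the stem axis. The wheel does not rise as it turns.
- valve_wheel (a joint): Wheel angle, rad: 0 = closed, at the hard stop, handle exactly on the valve's +x side (over the hose barb); grows counter-clockwise seen from above (opening), so the handle's bearing is the valve's yaw plus this. Starts at 2.5 to 4.6 (under one turn open); far end stop 19.5. Friction 0.09 N m, spring 0.012 N m per rad towards closed: stays put below one turn, creeps shut from two turns.
- handle: Upright black handle on the end of the crank arm, 22 mm across, 50 mm high, 101 to 151 mm above the bench. It revolves freely about its own vertical axis, so a gripper holding it from above can carry it round the circle without turning itself; this takes about 1 to 5 N. Origin at the centre of its lower end; z up.
- vase: Off-white unfired vase, 0.2 to 0.45 kg, 170 mm high: foot 52 mm wide, then a straight eight-sided neck from 105 mm to the top, 33 mm across flats (facets face its x, y axes and the diagonals). Origin at the centre of its underside, z up. Starts upright on the bench 80 to 92 mm from the stem axis, its neck in the handle's circle, between handle and closed stop; it can be lifted straight up.
- ware_board: Square plywood board 180 x 180 x 18 mm fixed flat on the bench, to one side (left or right) of the valve. Origin at the centre of its underside (board top 18 mm above it), x and y along its sides. The vase is to stand with its whole foot on it.
- bowl: Bystander: off-white bowl 110 mm across, 45 mm high, standing on a round aluminium banding wheel (180 mm across, 44 mm high, fixed) on the other side of the valve. Origin at the centre of its underside.
- jar: Bystander: squat lidded clay jar, 76 mm across, 88 mm high, beyond the valve. Origin at the centre of its underside.
- brush: Bystander: wooden-handled brush 200 mm long lying on the bench beyond the valve. Origin under its middle, x along it.
Things that resemble listed ones, but are neither listed nor needed, are in the scene too. What is shaped like the vase but blue is not meant.

How it is judged:
By the outcome, as a careful person would: the job done as asked, in the order asked, and still so for the second after the job is handed in, while the arm keeps its last pose, push and grip.
It also fails if it takes over 72 s, if anything falls off the work surface, if the arm or the gripper's body presses on something with over 40 N, if the wrist force passes 120 N, or if a joint passes its speed limit or range.

ROBOT

A 7-joint arm with a two-finger parallel gripper is mounted at the origin on the work surface. World frame = base frame: x ahead of the robot, y to its left, z up, the work surface at z = 0. Lengths are in m, angles in rad, forces in N, time in s.
With the tool pointing down it reaches from about 0.4 to 0.9 m from the base axis. Payload 5.5 kg.
Tool frame: the origin (TCP) lies midway between the tips of the shut fingers; the grasp point (between the pads) lies 19 mm behind it (manip.grip_depth is the distance from the TCP to the grasp point, in m); z points along the fingers, y is the line along which they close (so a half turn about z gives the same grasp; the last joint's range is limited). The gripper opens to 92 mm and grips with 3 to 60 N. Pads are 19 mm wide; open, the fingers measure 130 mm over their backs; the gripper's body (75 mm by 190 mm) begins 47 mm behind the grasp point.
Start: joints at [1.408, 0.501, -0.427, 1.55, 0.221, 1.138, -0.21], TCP at [0.269, -0.592, 0.227] pointing down, gripper open.
Joint ranges: [-2.88, 2.88], [-0.31, 2.03], [-1.54, 1.56], [0.2, 2.42], [-1.41, 4.55], [0.19, 2.02], [-2.57, 2.57]. Speed limits (rad/s): [2.57, 2.57, 3.14, 3.14, 3.14, 3.14, 3.14].

INTERFACE

Orientations are given as a unit quaternion [x, y, z, w].
In Python, from bench import manip, effector, viewer gives the robot as it stands. Calls block until the motion is done:
- manip.move_pose(position, orientation): joint-space move of the TCP to a pose.
- manip.servo_line(position, ori=None, vel=0.15): straight line of the TCP; ori=None keeps the orientation; vel is the mean speed in m/s.
- manip.movej(angles): joint-space move.
- effector.open_jaws() and effector.close(f_grip=None): open the fingers fully, or close them until they stop; f_grip is the grip in N (None keeps the last).
- manip.sleep(seconds).
- manip.solve_ik(position, orientation): joint angles nearest the present ones, or None.
- viewer.get_image(name): name is "scene" or "side" or "wrist"; returns the picture (400x640x3 uint8, red, green, blue); there is no depth.
- viewer.get_calibration(name): a dict with "vfov" (degrees; the focal length in pixels is half the picture's height over the tangent of half this angle, whatever the lens; pixels are square), "cx", "cy" (the principal point, pixels), "dist_coeffs" ([k1, k2, p1, p2, k3] as OpenCV has them; the pictures are not rectified), "eye" and "attitude" of the camera in the world. Camera axes: x right, y down, z forward; pixel columns grow to the right and rows downward; lengths in m; the calibration is good to about 2 mm. A picture is of the moment at which its call begins: read the wrist's pose just before it. get_calibration takes no time and is no camera call; for the wrist camera it gives the pose at the moment of the call.
A pose or a line that the arm cannot do raises manip.PlanningError and nothing moves.
- manip.hand_in(): hands the job in; it is judged then, once.
Readings, each from a call of its own:
- manip.current_clock(): time.
- manip.current_q(): joint angles.
- manip.current_joint_velocities(): joint speeds.
- manip.current_tau(): joint torques, N m.
- manip.current_tool_pos(): TCP position.
- manip.current_tcp_rot(): TCP orientation.
- manip.current_force(): force on the tool from outside, world axes, zero at the start.
- manip.current_wrist_torque(): the same for the moment, N m.
- manip.current_finger_gap(): finger opening in m.
- manip.current_gripper_force(): force on a finger pad.
Only numpy, scipy, OpenCV 4.12 (cv2) and the standard library are available. Lean on these libraries where they do the work, as an engineer would, in place of code of your own. Each camera call takes 0.05 s, during which the arm holds its last target. There are 200 camera calls.

## Working session

There is one attempt and no reset: what is moved stays moved. The work goes in short steps, each a Python script; the robot and the scene stay as the last script left them, time stands still between calls to the robot, and variables do not carry over. Pictures are saved under pics/ and viewed, at most 10 in all, crops included, and the job is handed in when it is done.

```bash
mkdir -p pics; ls; python3 - <<'E'
from bench import manip, effector, viewer
import cv2
for n in ("scene","side"):
    im=viewer.get_image(n); cv2.imwrite(f"pics/{n}0.png",im[:,:,::-1]); print(n,viewer.get_calibration(n))
print(manip.current_clock(),manip.current_tcp_rot(),manip.grip_depth, viewer.get_calibration("wrist"))
E
```

```text
pics
scene {'vfov': 49.946626105222265, 'cx': 318.05731727574886, 'cy': 196.27339238535674, 'dist_coeffs': array([-0.03343055,  0.        ,  0.        ,  0.        ,  0.        ]), 'eye': array([1.37336396, 0.15240908, 0.57975393]), 'attitude': array([ 0.55201709,  0.67768448, -0.38029867, -0.30231406])}
side {'vfov': 47.87274890351212, 'cx': 319.66299490817596, 'cy': 195.25614173197897, 'dist_coeffs': array([-0.06299014,  0.        ,  0.        ,  0.        ,  0.        ]), 'eye': array([0.26459017, 0.90508054, 0.72305159]), 'attitude': array([-0.15983503,  0.86240029, -0.47260762,  0.08579361])}
0.1 [ 9.77418231e-01  2.11312209e-01 -1.39622368e-04 -8.56016922e-04] 0.0188 {'vfov': 70.6190545798971, 'cx': 319.4515643673576, 'cy': 200.39791909083476, 'dist_coeffs': array([-0.03109085,  0.        ,  0.        ,  0.        ,  0.        ]), 'eye': array([ 0.33442907, -0.56149445,  0.38428849]), 'attitude': array([ 0.83279179, -0.53701318, -0.07384976,  0.11234274])}
```

View pics/scene0.png

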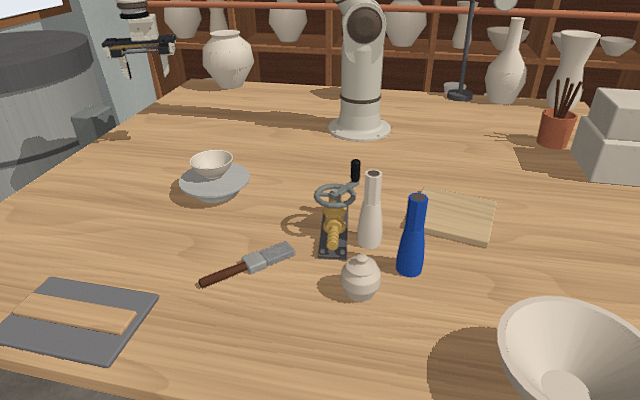

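View pics/side0.png

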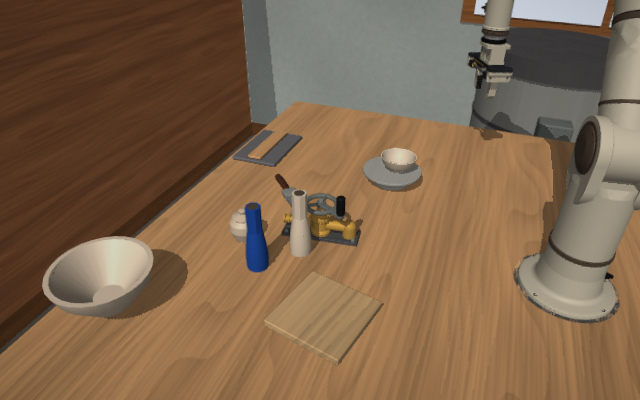

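The scene picture shows the off-white vase at (371,210), the blue decoy at (411,235), the valve wheel at (335,195), the handle at (355,170) and the board at (450,215). In the side picture the vase is at (300,225), the blue decoy at (256,238), the handle at (340,206) and the board at (323,314).

Things that could be taken for the vase: off-white at (371,210), blue at (411,235), and the shelf vases at the back. I choose the off-white one at (371,210). Next is a close crop of both views.

```bash
cat > h.py <<'E'
import numpy as np, cv2
from scipy.spatial.transform import Rotation as R
def K(c):
    f=200/np.tan(np.radians(c["vfov"])/2); return np.array([[f,0,c["cx"]],[0,f,c["cy"]],[0,0,1]])
def ray(c,uv):
    p=cv2.undistortPoints(np.array([[uv]],float),K(c),c["dist_coeffs"])[0,0]
    return R.from_quat(c["attitude"]).apply([p[0],p[1],1.])
def at_z(c,uv,z):
    d=ray(c,uv); e=c["eye"]; return e+d*(z-e[2])/d[2]
def proj(c,P):
    r=R.from_quat(c["attitude"]).inv(); 
    return cv2.projectPoints(np.atleast_2d(np.array(P,float)),r.as_rotvec(),-r.apply(c["eye"]),K(c),c["dist_coeffs"])[0][:,0]
def crop(im,x,y,w,h,s,fn):
    o=cv2.resize(im[y:y+h,x:x+w],None,fx=s,fy=s,interpolation=cv2.INTER_CUBIC)[:,:,::-1].copy()
    for u in range((x//20+1)*20,x+w,20): cv2.putText(o,str(u),((u-x)*s,10),0,.35,(0,0,255)); cv2.line(o,((u-x)*s,12),((u-x)*s,18),(0,0,255))
    for v in range((y//20+1)*20,y+h,20): cv2.putText(o,str(v),(0,(v-y)*s),0,.35,(0,0,255)); cv2.line(o,(24,(v-y)*s),(30,(v-y)*s),(0,0,255))
    cv2.imwrite(fn,o)
E
python3 - <<'E'
from h import *
a=cv2.imread("pics/scene0.png")[:,:,::-1]; b=cv2.imread("pics/side0.png")[:,:,::-1]
crop(a,300,150,200,130,4,"pics/ca.png"); crop(b,240,170,160,190,3,"pics/cb.png")
E
```

```text
(no output)
```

View pics/ca.png

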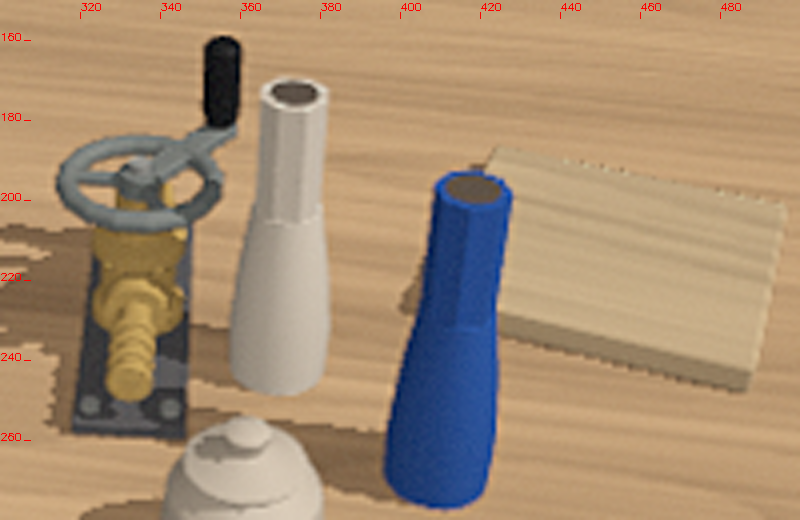

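View pics/cb.png

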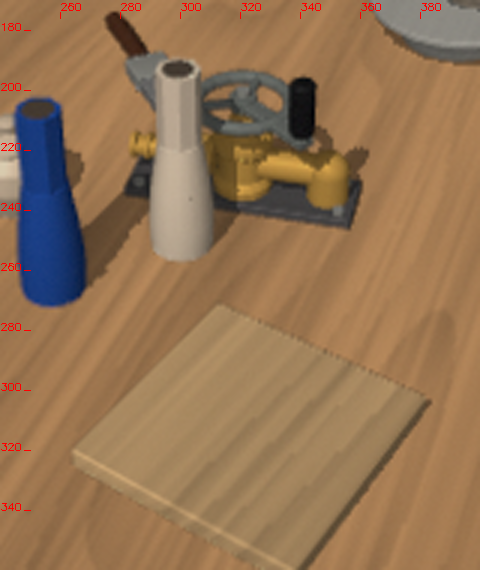

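The close crops confirm the choice: the off-white eight-sided vase has its top at scene (373.3,173.5) and side (299.3,193.3). The handle top is at scene (355.8,161.3) and side (340.7,197.7), and the ribbed barb points to the scene camera. The board corners are clear.

```bash
python3 - <<'E'
from h import *
from bench import viewer
from scipy.optimize import least_squares
np.set_printoptions(precision=4,suppress=True)
S=viewer.get_calibration("scene");D=viewer.get_calibration("side")
for n,a,b,z in [("vasetop",(373.3,173.5),(299.3,193.3),.17),("htop",(355.8,161.3),(340.7,197.7),.151),("hbot",(355.2,181),(340.3,214),.101),("wheel",(335,195.3),(320.7,203.3),.097)]:
    print(n,at_z(S,a,z),at_z(D,b,z))
for a in [(424.3,187),(496.3,201.5),(487,243)]: print("bS",at_z(S,a,.018))
for a in [(313.3,272),(383.3,304),(264.3,320)]: print("bD",at_z(D,a,.018))
for a in [(318.5,258),(346.8,258.7)]: print("plS",at_z(S,a,.005))
for a in [(281.7,234.7),(356.7,245.7)]: print("plD",at_z(D,a,.005))
for z in(.07,.15): print([list(at_z(S,a,.045)) for a in [(332.5,246),(333.5,227)]])
E
```

```text
vasetop [0.6254 0.1007 0.17  ] [0.6182 0.1053 0.17  ]
htop [0.5431 0.0555 0.151 ] [0.5326 0.0605 0.151 ]
hbot [0.5418 0.0558 0.101 ] [0.5338 0.0556 0.101 ]
wheel [0.604 0.021 0.097] [0.5964 0.0235 0.097 ]
bS [0.3945 0.2167 0.018 ]
bS [0.4312 0.3884 0.018 ]
bS [0.6047 0.3469 0.018 ]
bD [0.5529 0.185  0.018 ]
bD [0.3778 0.2247 0.018 ]
bD [0.593  0.3548 0.018 ]
plS [0.7056 0.0056 0.005 ]
plS [0.6964 0.063  0.005 ]
plD [0.6874 0.0687 0.005 ]
plD [0.492  0.0417 0.005 ]
[[np.float64(0.7107200126200796), np.float64(0.03547970461765862), np.float64(0.04500000000000004)], [np.float64(0.6471711990200064), np.float64(0.026007110513181414), np.float64(0.04500000000000004)]]
[[np.float64(0.7107200126200796), np.float64(0.03547970461765862), np.float64(0.04500000000000004)], [np.float64(0.6471711990200064), np.float64(0.026007110513181414), np.float64(0.04500000000000004)]]
```

```bash
python3 - <<'E'
from h import *
from bench import manip, effector, viewer
np.set_printoptions(precision=4,suppress=True)
manip.move_pose([0.56,0.09,0.36],[1,0,0,0])
c=viewer.get_calibration("wrist"); im=viewer.get_image("wrist")
cv2.imwrite("pics/w0.png",im[:,:,::-1]); np.save("w0.npy",c,allow_pickle=True)
print(manip.current_clock(),c["eye"],R.from_quat(c["attitude"]).as_matrix(),manip.current_q())
print(proj(c,[[.621,.103,.17],[.538,.057,.151],[.6,.022,.097],[.492,.286,.018]]))
E
```

```text
2.8083 [0.6329 0.0894 0.5182] [[-0.0025 -0.9637 -0.2671]
 [-1.      0.0023  0.0009]
 [-0.0003  0.2671 -0.9637]] [ 0.6977  0.4736 -1.2512  1.5721  0.4529  1.4263 -2.1596]
[[308.2261 132.5495]
 [343.8149 195.3846]
 [365.3893 145.3497]
 [213.3834 201.8003]]
```

View pics/w0.png

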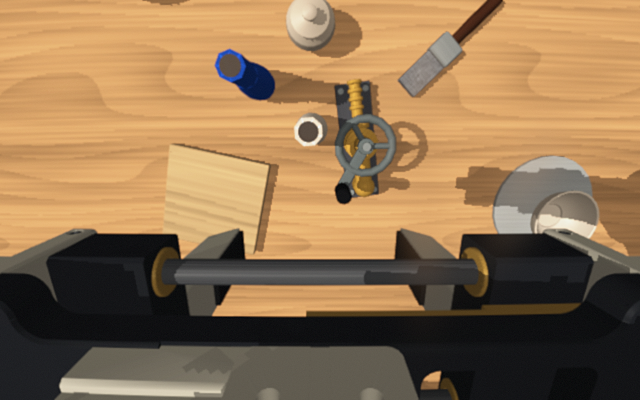

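The wrist view shows the vase top at (309,131), the handle at (343,193), the wheel at (366,146) and the board around (215,200). All are within 2 px of prediction. One enlarged crop will give the facets and fine positions.

```bash
python3 - <<'E'
from h import *
crop(cv2.imread("pics/w0.png")[:,:,::-1],280,75,130,130,5,"pics/w0c.png")
E
```

```text
(no output)
```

View pics/w0c.png

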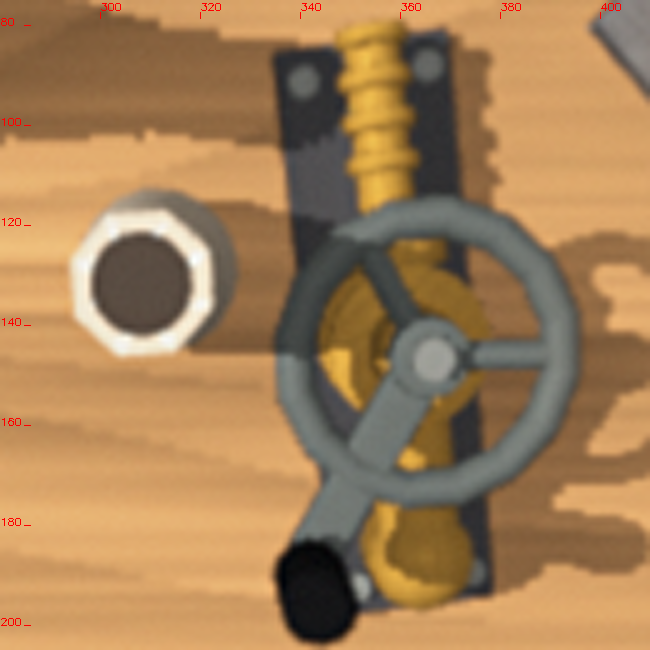

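```bash
python3 - <<'E'
from h import *
from scipy.optimize import minimize
np.set_printoptions(precision=4,suppress=True)
c=np.load("w0.npy",allow_pickle=True).item(); im=cv2.imread("pics/w0.png")[:,:,::-1].astype(int)
print("vase",at_z(c,(308.6,131.4),.17),"hub",at_z(c,(366.8,146.8),.108),"rim",at_z(c,(365.5,145.3),.098),"htop",at_z(c,(343.8,195.8),.151))
P=[at_z(c,a,.010) for a in [(334.6,86),(369.4,81.4),(378.6,193.8)]]
print("plate",np.array(P)); e=P[1]-P[2]; print("yaw long",np.degrees(np.arctan2(e[1],e[0]))," short",np.degrees(np.arctan2(P[0][1]-P[1][1],P[0][0]-P[1][0]))-90)
for n,uv in [("b",(172,144)),("b",(277,164)),("b",(257,252))]: print("board",at_z(c,uv,.018))
# octagon fit at 8x
s=8;x0,y0,w=285,105,50
g=cv2.resize(im[y0:y0+w,x0:x0+w].min(2).astype(np.uint8),None,fx=s,fy=s,interpolation=cv2.INTER_CUBIC)
m=(g>195).astype(np.uint8); ct=max(cv2.findContours(m,0,1)[0],key=cv2.contourArea)
M=np.zeros_like(m); cv2.drawContours(M,[ct],-1,1,-1)
def cost(p):
    a=p[2]+np.pi/8+np.arange(8)*np.pi/4; r=p[3]/np.cos(np.pi/8)
    q=proj(c,np.c_[p[0]+r*np.cos(a),p[1]+r*np.sin(a),np.full(8,.17)])
    q=(q-[x0,y0]+.5)*s-.5
    B=np.zeros_like(m); cv2.fillPoly(B,[np.round(q*16).astype(int)],1,shift=4)
    return (B!=M).sum()
v=at_z(c,(308.6,131.4),.17)
for y in np.radians(range(-20,25,5)):
    r=minimize(cost,[v[0],v[1],y,.0165],method="Nelder-Mead",options=dict(initial_simplex=np.array([v[0],v[1],y,.0165])+np.vstack([np.zeros(4),np.diag([.002,.002,.06,.001])])))
    print(r.fun,M.sum(),r.x[:2],np.degrees(r.x[2]),r.x[3])
E
```

```text
vase [0.6223 0.1025 0.17  ] hub [0.5988 0.0217 0.108 ] rim [0.6001 0.022  0.098 ] htop [0.5374 0.057  0.151 ]
plate [[ 0.6922  0.0638  0.01  ]
 [ 0.6995  0.0053  0.01  ]
 [ 0.5045 -0.0201  0.01  ]]
yaw long 7.419466157873209  short 7.123797214648405
board [0.5978 0.3489 0.018 ]
board [0.5615 0.1651 0.018 ]
board [0.3905 0.2114 0.018 ]
3190.0 38273 [0.6224 0.1035] -20.33571555634576 0.015702291728390737
608.0 38273 [0.6225 0.1035] 3.71082293529127 0.01584971461920217
611.0 38273 [0.6225 0.1034] 3.1559680449531142 0.015877775817256884
605.0 38273 [0.6225 0.1035] 3.2650832535597885 0.015872834005908228
776.0 38273 [0.6224 0.1035] 1.5393337123627782 0.015829296473280532
756.0 38273 [0.6225 0.1035] 5.364206103699365 0.01585610958192256
632.0 38273 [0.6225 0.1035] 3.6453868226323887 0.01589101669790166
646.0 38273 [0.6225 0.1035] 2.77022153713326 0.01585301699209707
612.0 38273 [0.6224 0.1035] 3.5661943832805414 0.015833878559792562
```

```bash
cat >> h.py <<'E'
def down(deg): a=np.radians(deg)/2; return [np.cos(a),np.sin(a),0,0]
E
python3 - <<'E'
from h import *
from bench import manip, effector, viewer
np.set_printoptions(precision=4,suppress=True)
q=down(3.4)
manip.move_pose([.6223,.103,.22],q)
manip.servo_line([.6223,.103,.127],q,vel=.1)
effector.close(f_grip=15)
p=manip.current_tool_pos();f0=manip.current_force()
print(manip.current_clock(),p,manip.current_finger_gap(),manip.current_gripper_force(),f0)
manip.servo_line([p[0],p[1],.137],vel=.05); manip.sleep(.2)
print(manip.current_force(),manip.current_finger_gap(),manip.current_wrist_torque())
E
```

```text
5.5083 [0.6223 0.103  0.127 ] 0.03247279093196288 14.998985751299188 [ 0.0479 -0.0528  0.139 ]
[ 0.576   0.5199 -3.2528] 0.033118150147086904 [ 0.0139  0.0406 -0.025 ]
```

```bash
python3 - <<'E'
from h import *
from bench import manip, effector, viewer
np.set_printoptions(precision=4,suppress=True)
p=manip.current_tool_pos()
manip.servo_line([p[0],p[1],.19],vel=.12)
manip.servo_line([.494,.282,.19],vel=.15)
manip.servo_line([.494,.282,.150],vel=.1); manip.sleep(.2)
f0=manip.current_force()[2]; z=.150
while z>.138:
    z-=.0007; manip.servo_line([.494,.282,z],vel=.02); f=manip.current_force()[2]
    if f-f0>1.5: break
manip.sleep(.2)
print(manip.current_clock(),z,f0,f,manip.current_force(),manip.current_finger_gap())
im=viewer.get_image("side"); crop(im,220,130,200,200,3,"pics/s1.png")
E
```

```text
11.2167 0.14439999999999995 -3.3976477824620144 3.1077962143690603 [-1.6738 -2.0044  4.4038] 0.03281325384608163
```

View pics/s1.png

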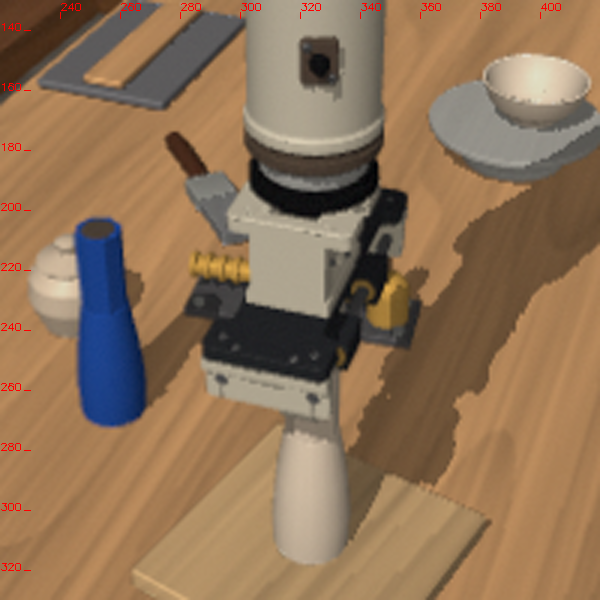

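The side view shows the vase upright on the board, foot centred at about (323,312) and well inside the edges. Releasing.

```bash
python3 - <<'E'
from h import *
from bench import manip, effector, viewer
np.set_printoptions(precision=4,suppress=True)
p=manip.current_tool_pos()
manip.servo_line([.494,.282,p[2]+.0005],vel=.02)
effector.open_jaws()
manip.servo_line([.494,.282,.25],vel=.12)
c=np.array([.5995,.022])
for th in (-29.6,-15,0,-45,150.4):
    q0=None; ok=[]
    for b in np.radians(np.arange(0,360,30)):
        P=[c[0]+.072*np.cos(b),c[1]+.072*np.sin(b),.117]
        s=manip.solve_ik(P,down(th)); ok.append(None if s is None else np.array(s))
    print(th,[o is not None for o in ok].count(True), ok[0], np.ptp([o for o in ok if o is not None],axis=0) if any(o is not None for o in ok) else 0)
print(manip.current_clock())
cv2.imwrite("pics/w1.png",viewer.get_image("wrist")[:,:,::-1])
im=viewer.get_image("side"); crop(im,220,150,200,200,3,"pics/s2.png")
E
```

```text
-29.6 12 [ 0.3885  0.7222 -0.6877  1.5705  0.5098  1.035  -2.5294] [0.5042 0.2741 0.3606 0.3713 0.2963 0.2101 0.111 ]
-15 12 [ 0.4483  0.7584 -0.7894  1.5683  0.5913  1.0672 -2.3293] [0.2878 0.2077 0.0836 0.3707 0.0547 0.1656 0.234 ]
0 12 [ 0.4768  0.779  -0.8401  1.5673  0.6329  1.0856 -2.0947] [0.2849 0.2079 0.0793 0.3708 0.0607 0.1684 0.2428]
-45 12 [ 0.0715  0.6254 -0.2065  1.583   0.1483  0.9486 -2.5398] [0.5728 0.2223 0.4417 0.3725 0.3058 0.1547 0.0881]
150.4 12 [ 0.6844  1.0887 -1.3475  1.5604  1.0765  1.3782  0.2819] [0.3128 0.1103 0.0982 0.3717 0.0388 0.106  0.279 ]
13.6
```

View pics/s2.png

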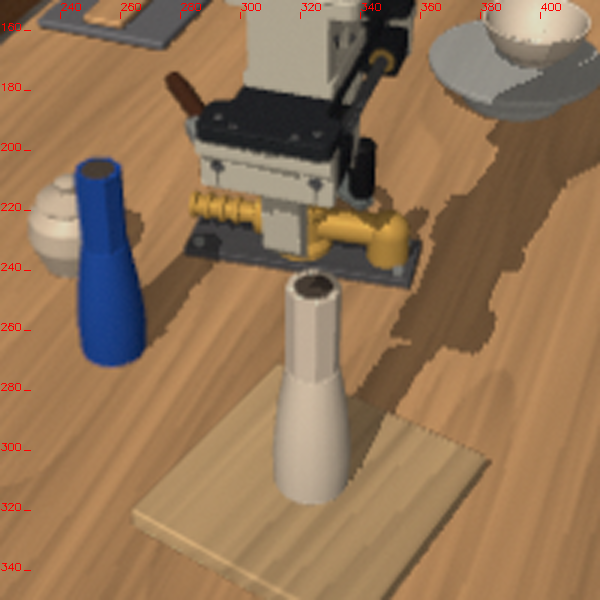

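The vase stands free and upright on the board, with its foot at about (323,312). Next I grip the handle and close the valve.

```bash
cat >> h.py <<'E'
C0=np.array([.5995,.022]); ZG=.117
def go(manip,c,deg,r=.072,vel=.12):
    b=np.radians(deg); manip.servo_line([c[0]+r*np.cos(b),c[1]+r*np.sin(b),ZG],vel=vel)
def rt(manip,deg):  # radial, tangential(ccw) force
    b=np.radians(deg); f=manip.current_force(); return np.array([f[0]*np.cos(b)+f[1]*np.sin(b),-f[0]*np.sin(b)+f[1]*np.cos(b),f[2]])
E
python3 - <<'E'
from h import *
from bench import manip, effector, viewer
np.set_printoptions(precision=4,suppress=True)
q=down(-15); b=150.4; B=np.radians(b)
P=C0+.072*np.array([np.cos(B),np.sin(B)]); print(P)
manip.move_pose([*P,.22],q); manip.servo_line([*P,ZG],q,vel=.1)
effector.close(f_grip=30); manip.sleep(.1)
print(manip.current_clock(),manip.current_tool_pos(),manip.current_finger_gap(),manip.current_force(),rt(manip,b))
for d in (145,135,120):
    go(manip,C0,d); print(d,manip.current_clock(),rt(manip,d),manip.current_tool_pos(),manip.current_finger_gap())
E
```

```text
[0.5369 0.0576]
16.9917 [0.5369 0.0574 0.117 ] 0.021596763817590018 [ 0.1001 -0.4498 -0.2816] [-0.3092  0.3417 -0.2816]
145 17.2417 [-2.1596 -1.747  -2.5564] [0.5412 0.064  0.117 ] 0.02120427395820351
135 17.5 [-0.7612 -1.9555 -1.1878] [0.5492 0.0732 0.117 ] 0.02118071175063639
120 17.8083 [-2.1996 -0.4699 -0.2644] [0.5639 0.0841 0.117 ] 0.02126319431602505
```

```bash
python3 - <<'E'
from h import *
from bench import manip, effector, viewer
np.set_printoptions(precision=4,suppress=True)
def ang():
    p=manip.current_tool_pos()[:2]-C0; return np.degrees(np.arctan2(p[1],p[0])),np.hypot(*p)
for d in range(105,14,-15):
    go(manip,C0,d); f=rt(manip,d); print(d,f,ang())
    if abs(f[1])>12: break
else:
    d=15
    while d>-8:
        d-=1.5; go(manip,C0,d,vel=.03); manip.sleep(.1); f=rt(manip,d); print(d,f,ang())
        if f[1]>9: break
print(manip.current_clock(),manip.current_finger_gap())
E
```

```text
105 [-2.1468 -2.0634 -0.4731] (np.float64(104.91681216910261), np.float64(0.07144209520123158))
90 [-2.0801 -2.0647  1.8222] (np.float64(89.93580718072837), np.float64(0.07136632056010803))
75 [-3.3101 -1.9393  3.2447] (np.float64(74.92732990328986), np.float64(0.07133050017262703))
60 [-3.6412 -0.5791  3.5838] (np.float64(59.96110603439309), np.float64(0.07137553769559786))
45 [-4.2896 -0.8705  4.1548] (np.float64(45.11834971095549), np.float64(0.07145175369403901))
30 [-4.6334 -1.1438  4.0404] (np.float64(30.235629522515723), np.float64(0.0714984884743875))
15 [-4.3976 -0.8428  4.1994] (np.float64(14.880983359016604), np.float64(0.0716300341153109))
13.5 [-4.3378  1.0249  4.1656] (np.float64(14.394456053242518), np.float64(0.07168822338138615))
12.0 [-5.9301  0.8697  3.1381] (np.float64(12.458799526407658), np.float64(0.0717406366817532))
10.5 [-5.6011  0.9999  4.1279] (np.float64(10.880100501354645), np.float64(0.07172847951613953))
9.0 [-5.026   0.8653  4.0299] (np.float64(9.363194529580326), np.float64(0.07174198589449299))
7.5 [-4.1417  0.0669  3.6903] (np.float64(7.7853520170648425), np.float64(0.0717799009726407))
6.0 [-5.4179  1.401   3.1499] (np.float64(6.868634984513137), np.float64(0.07177258279990831))
4.5 [-4.7084  5.3263  3.2218] (np.float64(6.802659040795449), np.float64(0.07178163951485092))
3.0 [-4.8801  6.2954  3.523 ] (np.float64(6.783229760861354), np.float64(0.07174933853845186))
1.5 [-4.0342  9.3186  1.5514] (np.float64(6.699436709236327), np.float64(0.07176924973862192))
23.1167 0.021155162572776217
```

```bash
python3 - <<'E'
from h import *
from bench import manip, effector, viewer
np.set_printoptions(precision=4,suppress=True)
def ang():
    p=manip.current_tool_pos()[:2]-C0; return np.degrees(np.arctan2(p[1],p[0])),np.hypot(*p)
S=6.8
for k,d in enumerate(np.arange(S+15,S+721,15)):
    go(manip,C0,d)
    if k%6==5 or k>44: print(d,rt(manip,d),ang(),manip.current_clock())
    if np.hypot(*manip.current_force()[:2])>20: print("STOP",d,manip.current_force()); break
else:
    cmd=S
    for _ in range(6):
        manip.sleep(.3); e=(S-ang()[0]); print(cmd,e,rt(manip,cmd))
        if abs(e)<.15: break
        cmd+=e; go(manip,C0,cmd,vel=.02)
print(manip.current_clock(),manip.current_finger_gap(),ang(),manip.current_tool_pos())
cv2.imwrite("pics/e.png",viewer.get_image("scene")[:,:,::-1])
im=viewer.get_image("scene"); crop(im,280,100,220,160,3,"pics/ec.png")
E
```

```text
96.79999999999998 [-4.1322  1.3425  0.7217] (np.float64(96.98006535180333), np.float64(0.0714721086891416)) 25.0167
186.79999999999998 [ 2.4492  1.2829 -1.4864] (np.float64(-173.12415445324956), np.float64(0.07234221577853135)) 26.8667
276.79999999999995 [ 5.5905  1.7916 -0.0649] (np.float64(-82.40394308771326), np.float64(0.07252372555188005)) 28.7167
366.79999999999995 [ 0.0709 -0.0454  0.7375] (np.float64(7.670783490720018), np.float64(0.07158731815569534)) 30.5667
456.7999999999999 [-3.571   0.409   0.7125] (np.float64(96.67286567208195), np.float64(0.07144801396637683)) 32.4167
546.7999999999998 [ 1.0739 -0.2493 -0.6426] (np.float64(-173.27692710791092), np.float64(0.07235478370752195)) 34.2667
636.7999999999998 [ 5.1173 -1.3151 -0.4962] (np.float64(-82.86036539125642), np.float64(0.07253364177688762)) 36.1167
696.7999999999998 [ 3.1177 -0.8972 -1.9047] (np.float64(-21.822152432928615), np.float64(0.07190379258055915)) 37.35
711.7999999999998 [ 2.0497 -0.9053 -1.0455] (np.float64(-7.13793217269583), np.float64(0.07173557641838037)) 37.6583
726.7999999999998 [ 0.0614 -1.7532 -0.2807] (np.float64(7.576094289417321), np.float64(0.07162582007380464)) 37.9667
6.8 0.4134602430482044 [-0.2485 -0.6882  1.3777]
7.213460243048204 -0.08931559921134902 [-2.9485 -3.8779  3.6771]
38.8167 0.021137512586528684 (np.float64(6.889315599211349), np.float64(0.0717132221492158)) [0.6707 0.0306 0.117 ]
```

View pics/ec.png

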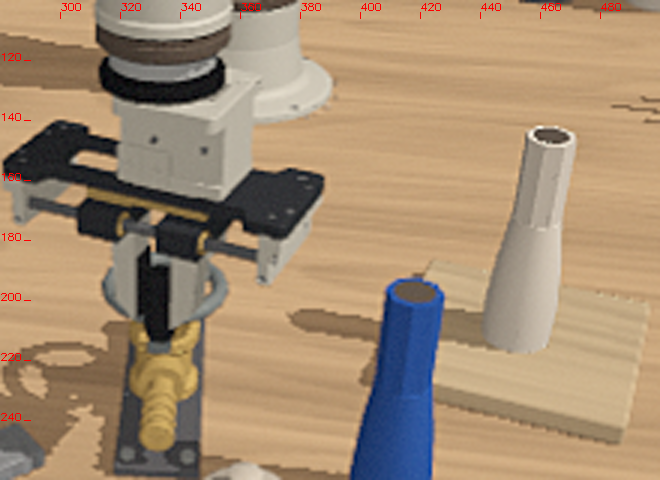

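The picture shows the handle still in the fingers at (330,200), over the barb, and the vase upright on the board at (460,190).

```bash
python3 - <<'E'
from h import *
from bench import manip
manip.sleep(1.0); p=manip.current_tool_pos()[:2]-C0; a=np.degrees(np.arctan2(p[1],p[0])); print(a,manip.current_finger_gap())
if abs(a-6.8)<.4: print(manip.hand_in())
E
```

```text
7.227505028486435 0.021236587884819927
```

```bash
python3 - <<'E'
from h import *
from bench import manip
def ang():
    p=manip.current_tool_pos()[:2]-C0; return np.degrees(np.arctan2(p[1],p[0]))
go(manip,C0,6.8,vel=.02); A=[]
for i in range(10): manip.sleep(.15); A.append(ang())
print(np.round(A,2),manip.current_clock())
if abs(A[-1]-6.8)<.6: print(manip.hand_in())
E
```

```text
[7.22 7.17 7.19 7.2  7.21 7.18 7.2  7.2  7.14 7.16] 41.6667
the job is handed in; nothing more can be done
None
```

The job is handed in: the vase stands upright on the board, and the valve was closed to its stop and reopened two turns, to within about 0.4° by the arm's own reading. The gripper still holds the handle, and the clock read about 42 s.

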